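# Hold the rubber hardness gauge on a test slab

## Task

Slide the long rubber slab flat over the granite base, without lifting it, until the point of the hardness gauge's foot is above it and at least 12 mm in from every edge, and let go of it. Then bring the ball-ended side lever gently down until the foot sits on the slab and the gauge with its load weight has risen about 5 mm off the carrier arm, so that just its own weight bears on the rubber, and finish while holding the lever there for the reading. Leave the other rubber test pieces where they lie.

Things in the scene. Friction and masses are not known exactly. Their poses are not given: they have to be found in the camera images.
- stand: Lever test stand, fixed; grey granite base 280 x 460 x 45 mm, yaw -0.15 to 0.4. Origin: centre of its underside; x from the operator's side (to the robot) to the column at the back, y left. In mm: granite top z 45; column 30 thick, 330 high at x 105, y 0; clamp head x 59-137, y +-35, z 170-275; gauge at x 10, y 0 on a carrier arm that the lever lowers; lever on the right (-y).
- foot (a point): Centre of the flat underside of the gauge's round steel foot (18 mm across): the point that tests the rubber. At rest it is 28 mm above the granite, so 18 mm above the slab once that is under it, at x 10, y 0 of stand.
- gauge: Grey hardness gauge, 30 (x) x 56 (y) x 76 mm, housing 14 mm above the foot's underside, display to the robot. Its round load weight (64 mm across, 156 to 196 mm above the granite at rest) lies on the carrier's ring. Together 1.0 kg, free to rise in the ring. The origin is at rest that of stand and goes up and down with the gauge.
- float (a joint): Rise (m) of gauge and load weight off their rest on the carrier arm. 0 while they hang; grows when the foot stands on the slab and the carrier goes on down: then their full 9.8 N bears on the rubber. Upper stop at 0.010: beyond it the lever forces the gauge.
- lever_pivot (a point): The lever's axis, level along the stand's y: at x = 62, y = -90, z = 215 mm of stand.
- ball (a point): Centre of the black ball (30 mm across) at the lever's end, 150 mm from the pivot on a 10 mm rod, moving in the vertical plane through the pivot along the stand's x. At rest it is towards the robot and 0.80 rad above level (323 mm above the bench).
- lever (a joint): Angle (rad) the lever is down from rest, 0 to 1.2; level at 0.80. The carrier goes down 25 mm per rad. With the 10 mm slab under it the foot touches at 0.72, the gauge is 5 mm up at 0.92 and at its upper stop at 1.12. A spring returns the lever when let go: at the ball, square to the rod, about 1 N at the start, 3 N just before the foot touches, 5 N while the gauge floats.
- handle: The side lever: hub, 10 mm steel rod and ball, one piece, turning with joint lever; origin on the pivot.
- slab: The long black rubber test slab, 150 (its x) x 50 (its y) x 10 mm, 60 to 130 g, stiff, lying flat on the left part of the granite with its long side roughly along the stand's x (to 0.3 rad). Origin: centre of its underside.
- square: Another test piece, not for this job: black rubber, 60 x 60 x 10 mm, on the right part of the granite. Origin: centre of its underside.
- button_a: Round black rubber test button, 29 mm across, 12.5 mm high, not for this job, on the right half of the granite. Origin: centre of its underside.
- button_b: A second such button, as button_a, on the right half of the granite.
Things that resemble listed ones, but are neither listed nor needed, are in the scene too. Of the things shaped like the slab, the black one is meant.

How it is judged:
On the way, in this order (a step that is already met when the one before it is completed fails the run):
1. the slab lies flat under the raised foot, the foot's point at least 12 mm in from every edge, and the robot has let go of it (x of foot in the frame of slab between -0.063 and 0.063 m and y of foot in the frame of slab between -0.013 and 0.013 m and angle between slab's own z axis and vertical below 0.06 rad and z of slab in the frame of stand between 0.042 and 0.048 m and contact force between each of the arm, the fingers and gauge below 0.5 N and contact force between each of the arm, the fingers and slab below 0.5 N and value of joint lever below 0.1 rad), for 0.2 s.
2. the lever is held down so that the gauge floats on the slab (x of foot in the frame of slab between -0.063 and 0.063 m and y of foot in the frame of slab between -0.013 and 0.013 m and value of joint float between 0.0015 and 0.0085 m and contact force between gauge and slab between 6 and 14 N and contact force between any of the fingers, the arm and handle above 1 N and value of joint lever between 0.75 and 1.09 rad and velocity of joint lever between -0.08 and 0.08 rad/s), for 0.5 s.
At the end, for the whole second after the job is handed in: Lever held still by the robot; gauge risen 1.5 to 8.5 mm, bearing on the slab with 6 to 14 N; foot point at least 12 mm in from every slab edge; slab flat on the granite; robot off slab and gauge; other rubber pieces within 20 mm of their places (all of step 2 and angle between slab's own z axis and vertical below 0.06 rad and z of slab in the frame of stand between 0.042 and 0.048 m and contact force between each of the arm, the fingers and gauge below 0.5 N and contact force between each of the arm, the fingers and slab below 0.5 N and distance of each of square, button_a, button_b from where it was at the start of the episode below 0.02 m); the arm keeps its last pose, push and grip.
It fails at once if the slab is lifted off the granite (6 mm) or tipped (z of slab in the frame of stand above 0.051 m or angle between slab's own z axis and vertical above 0.12 rad).
It fails at once if the foot is banged or forced onto the rubber (over 25 N) (contact force between gauge and anything else above 25 N).
It fails at once if another rubber piece is pushed more than 20 mm (distance of any of square, button_a, button_b from where it was at the start of the episode above 0.02 m).
It also fails if it takes over 64 s, if anything falls off the work surface, if the arm or the gripper's body presses on something with over 40 N, if the wrist force passes 120 N, or if a joint passes its speed limit or range.

## Robot

A 7-joint arm with a two-finger parallel gripper is mounted at the origin on the work surface. World frame = base frame: x ahead of the robot, y to its left, z up, the work surface at z = 0. Lengths are in m, angles in rad, forces in N, time in s.
With the tool pointing down it reaches from about 0.425 to 0.95 m from the base axis. Payload 4.7 kg.
Tool frame: the origin (TCP) lies between the finger pads; the fingertips stand 25 mm ahead of it and the grasp point (between the pads) lies 6 mm ahead of it; x points along the fingers, z is the direction in which the jaws open and shut, and the axes are right-handed (so a half turn about x gives the same grasp; the last joint's range is limited). The gripper opens to 85 mm and grips with 20 to 120 N. Pads are 22 mm wide; open, the fingers measure 114 mm over their backs; the gripper's body (76 mm by 85 mm) begins 54 mm behind the grasp point. The pads swing forward as they close: fully open they stand 13 mm farther back than shut.
Start: joints at [1.159, 0.469, -0.049, 1.532, 0.024, 1.141, -0.082], TCP at [0.252, -0.626, 0.256] pointing down, gripper open.
Joint ranges: [-2.59, 2.59], [-0.33, 1.99], [-1.39, 1.29], [0.1, 2.45], [-1.04, 4.18], [0.21, 1.99], [-2.66, 2.66]. Speed limits (rad/s): [2.57, 2.57, 3.14, 3.14, 3.14, 3.14, 3.14].

## Interface

Orientations are given as a 3x3 rotation matrix whose columns are the frame's x, y, z axes.
In Python, from rig import * gives the robot as it stands. Calls block until the motion is done:
- movep(position, orientation): joint-space move of the TCP to a pose.
- move_l(position, attitude=None, feed=0.15, until_force=None): straight line of the TCP; attitude=None keeps the orientation; feed is the mean speed in m/s. With until_force (N) it stops when the force on the tool has changed by that much, and returns True; else False.
- move_joints(angles): joint-space move.
- command_gripper(opening, newtons=None): finger opening in m; newtons is the grip in N (None keeps the last); returns when the fingers have stopped.
- sleep(seconds).
- inverse_kinematics(position, orientation): joint angles nearest the present ones, or None.
- sense(): the state.
- camera(name): name is "scene" or "side" or "wrist"; returns (picture, depth): 384x512x3 uint8, red, green, blue; 384x512 float32, m along the optical axis (not along the pixel's ray), 0 where there is no reading.
- camera_params(name): a dict with "K" (3x3 intrinsics, pixels), "dist" ([k1, k2, p1, p2, k3] as OpenCV has them; the pictures are not rectified), "position" and "rotation" of the camera in the world; the wrist camera has in their place "tool_from_camera" (4x4, takes a point from camera to tool coordinates, whose origin is the TCP and whose axes are the tool frame's). Camera axes: x right, y down, z forward; pixel columns grow to the right and rows downward; lengths in m; the calibration is good to about 2 mm. A picture is of the moment at which its call begins: read the wrist's pose just before it. camera_params takes no time and is no camera call.
A pose or a line that the arm cannot do raises Unreachable and nothing moves.
- finish_job(): hands the job in, once; it reports no verdict.
The state is a dict: "time_s": time; "joint_pos": joint angles; "qd": joint speeds; "joint_efforts": joint torques, N m; "position": TCP position; "tcp_rot": TCP orientation; "wrist_force": force on the tool from outside, world axes, zero at the start; "ft_torque": the same for the moment, N m; "finger_gap": finger opening in m.
Only numpy, scipy, OpenCV 4.12 (cv2) and the standard library are available. Lean on these libraries where they do the work, as an engineer would, in place of code of your own. Each camera call takes 0.05 s, during which the arm holds its last target.

## Working session

There is one attempt and no reset: what is moved stays moved. The work goes in short steps, each a Python script; the robot and the scene stay as the last script left them, time stands still between calls to the robot, and variables do not carry over. Pictures are saved under pics/ and viewed, and the job is handed in when it is done.

```bash
ls; mkdir -p pics; python3 - <<'E'
from rig import *
import cv2,numpy as np
s=sense();print(s['time_s'],s['position'],s['tcp_rot'])
for n in("scene","side","wrist"):
    p,d=camera(n);cv2.imwrite(f"pics/a_{n}.png",p[:,:,::-1]);np.savez(f"pics/a_{n}.npz",p=p,d=d)
    print(n,camera_params(n))
E
```

```text
pics
0.0 [ 0.251925   -0.62564034  0.25524957] [[-7.84185533e-04  9.27610633e-01  3.73547719e-01]
 [ 1.80469320e-03  3.73548538e-01 -9.27608879e-01]
 [-9.99998064e-01 -5.32784344e-05 -1.96698396e-03]]
scene {'K': array([[459.22808414,   0.        , 254.43552322],
       [  0.        , 459.22808414, 195.7761288 ],
       [  0.        ,   0.        ,   1.        ]]), 'dist': array([-0.12093716,  0.        ,  0.        ,  0.        ,  0.        ]), 'position': array([0.71549308, 0.32801266, 1.06552106]), 'rotation': array([[-0.97302278,  0.21711795, -0.07801584],
       [ 0.23059445,  0.92590489, -0.29920952],
       [ 0.00727148, -0.3091277 , -0.95099274]])}
side {'K': array([[374.74636273,   0.        , 252.26398045],
       [  0.        , 374.74636273, 188.81864092],
       [  0.        ,   0.        ,   1.        ]]), 'dist': array([-0.07561711,  0.        ,  0.        ,  0.        ,  0.        ]), 'position': array([0.16078226, 0.07824269, 0.77055113]), 'rotation': array([[-0.05900566, -0.75789339,  0.64970451],
       [-0.99805831,  0.03178309, -0.05356728],
       [ 0.01994867, -0.65160375, -0.75829717]])}
wrist {'K': array([[274.7934757 ,   0.        , 257.88036425],
       [  0.        , 274.7934757 , 194.06445155],
       [  0.        ,   0.        ,   1.        ]]), 'dist': array([-0.06161539,  0.        ,  0.        ,  0.        ,  0.        ]), 'tool_from_camera': array([[-5.25575792e-04, -3.00754112e-01,  9.53701572e-01,
        -1.18104037e-01],
       [-1.01396303e-03, -9.53701053e-01, -3.00754507e-01,
         7.68119933e-02],
       [ 9.99999348e-01, -1.12508742e-03,  1.96288636e-04,
        -4.80937177e-04],
       [ 0.00000000e+00,  0.00000000e+00,  0.00000000e+00,
         1.00000000e+00]])}
```

View pics/a_scene.png

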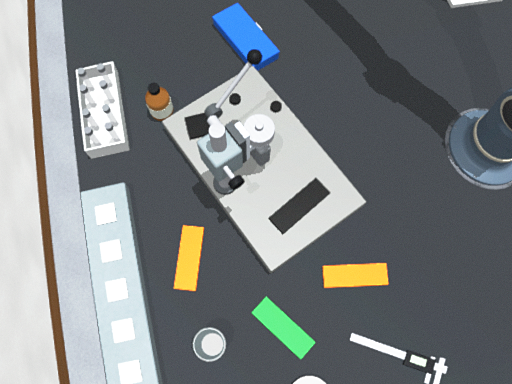

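View pics/a_side.png

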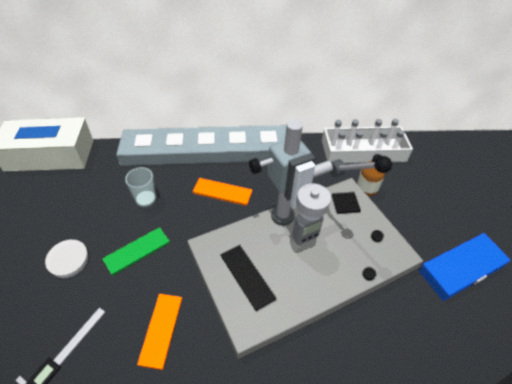

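```bash
cat > h.py <<'E'
import cv2,numpy as np
from rig import *
def ray(n,uv,cp=None,T=None):
    cp=cp or camera_params(n)
    q=cv2.undistortPoints(np.array(uv,float).reshape(-1,1,2),cp['K'],cp['dist']).reshape(-1,2)
    d=np.c_[q,np.ones(len(q))]
    if T is None: return np.array(cp['position']),d@np.array(cp['rotation']).T
    return T[:3,3],d@T[:3,:3].T
def onz(n,uv,z,T=None):
    o,d=ray(n,uv,T=T); return o+d*((z-o[2])/d[:,2])[:,None]
def tri(uv1,uv2,n1='scene',n2='side'):
    o1,d1=ray(n1,[uv1]);o2,d2=ray(n2,[uv2]);d1=d1[0];d2=d2[0]
    s=np.linalg.lstsq(np.c_[d1,-d2],o2-o1,rcond=None)[0]
    a=o1+s[0]*d1;b=o2+s[1]*d2
    return (a+b)/2,np.linalg.norm(a-b)
def proj(n,P):
    cp=camera_params(n);R=np.array(cp['rotation']);t=-R.T@cp['position']
    return cv2.projectPoints(np.array(P,float).reshape(-1,1,3),cv2.Rodrigues(R.T)[0],t,cp['K'],cp['dist'])[0].reshape(-1,2)
E
cat > m1.py <<'E'
from h import *
for n in('scene','side'):
    p=np.load(f'pics/a_{n}.npz')['p'];hsv=cv2.cvtColor(p,cv2.COLOR_RGB2HSV)
    g=((p.min(2)>125)&(p.max(2)<215)&(hsv[...,1]<30)).astype(np.uint8)
    g=cv2.morphologyEx(g,cv2.MORPH_OPEN,np.ones((3,3)))
    k,l,st,_=cv2.connectedComponentsWithStats(g)
    if n=='side': st[:, 4][st[:,1]<20]=0
    if n=='scene': st[:,4][st[:,0]<60]=0
    i=1+np.argmax(st[1:,4]);print(n,st[i])
    c=np.argwhere(l==i)[:,::-1].astype(np.int32)
    w=onz(n,c,0.045)[:,:2]
    r=cv2.minAreaRect(w.astype(np.float32));print('granite',r)
    b=cv2.boxPoints(r)
    dk=(p.max(2)<45).astype(np.uint8)
    hull=cv2.convexHull(c);m=np.zeros_like(dk);cv2.fillConvexPoly(m,hull,1);m=cv2.erode(m,np.ones((5,5)))
    k,l,st,ce=cv2.connectedComponentsWithStats(dk&m)
    for j in range(1,k):
        if st[j,4]<40: continue
        cc=np.argwhere(l==j)[:,::-1]
        z=.055
        ww=onz(n,cc,z)[:,:2].astype(np.float32);rr=cv2.minAreaRect(ww)
        print(st[j],ce[j].round(1),np.round(rr[0],4),np.round(rr[1],4),round(rr[2],1))
    o=p[:,:,::-1].copy();cv2.polylines(o,[hull],True,(0,0,255),1)
    cv2.imwrite(f'pics/b_{n}.png',cv2.resize(o,(800,600)))
    # ball
    k,l,st,ce=cv2.connectedComponentsWithStats(dk)
    for j in range(1,k):
        if 60<st[j,4]<1500: print('dark',st[j],ce[j].round(1))
E
python3 m1.py
```

```text
scene [ 87  99  42  59 489]
granite ((0.9535171985626221, -0.250998318195343), (0.14691241085529327, 0.10329756885766983), 89.51905059814453)
dark [248  51  13  13  96] [253.8  58. ]
dark [503 100   9  28 129] [507.2 113.8]
dark [229 176  15  14  76] [235.7 183. ]
side [  188   179   234   174 17455]
granite ((0.6052185297012329, -0.1054961085319519), (0.27895572781562805, 0.5148749947547913), 22.611440658569336)
[333 194  27  19 398] [345.6 202.9] [ 0.7194 -0.1997] [0.0573 0.0552] 1.4
[372 231  10  10  77] [376.6 235.6] [ 0.6192 -0.2517] [0.0209 0.0262] 40.1
[222 247  53  63 988] [246.3 274.7] [0.5327 0.0534] [0.145  0.0451] 27.8
[364 269  11  11  95] [368.8 273.7] [ 0.5235 -0.2081] [0.0216 0.0255] 76.0
dark [373 156  19  17 213] [382.  163.8]
dark [249 159  12  15 122] [254.3 166.5]
dark [333 194  27  19 398] [345.6 202.9]
dark [372 231  10  10  77] [376.6 235.6]
dark [222 247  53  63 988] [246.3 274.7]
dark [364 269  11  11  95] [368.8 273.7]
dark [ 28 358  33  26 181] [ 46.2 371.5]
dark [499 373  13  11  75] [506.8 379.8]
```

```bash
python3 -c "
import cv2
i=cv2.imread('pics/a_scene.png');cv2.imwrite('pics/c1.png',cv2.resize(i[40:290,140:400],None,fx=2.3,fy=2.3,interpolation=2))"
```

```text
(no output)
```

View pics/c1.png

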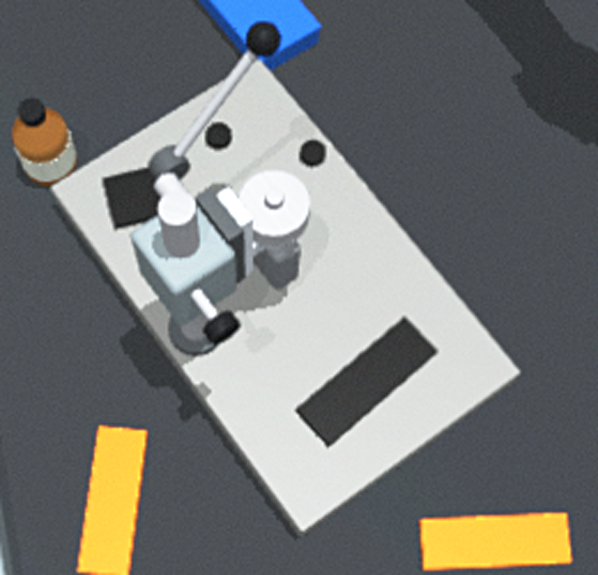

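```bash
sed -e 's/max(2)<215/max(2)<256/' -e "s/p.min(2)>125/p.min(2)>(125 if n=='side' else 165)/" m1.py > m2.py; python3 m2.py
python3 - <<'E'
from h import *
w=onz('scene',[(365.2,201.7),(271.7,271.3),(163,121.3),(254,67)],.045);print(w)
for i in range(4):
  d=w[(i+1)%4]-w[i];print(np.linalg.norm(d),np.arctan2(d[1],d[0]))
p,e=tri((253.8,57.5),(382.3,163.8));print('ball',p,e)
q=onz('scene',[((437-0)/2.3+140,350/2.3+40),(404/2.3+140,318/2.3+40),(296/2.3+140,410/2.3+40),(328/2.3+140,446/2.3+40)],.055);print(q,q.mean(0))
print(np.linalg.norm(q[0]-q[1]),np.linalg.norm(q[1]-q[2]))
E
```

```text
scene [  164    64   201   206 14582]
granite ((0.5982729196548462, -0.08354759216308594), (0.2776472270488739, 0.46987706422805786), 22.447792053222656)
[229 176  15  14  76] [235.7 183. ] [ 0.6677 -0.0327] [0.0322 0.0224] 30.2
dark [248  51  13  13  96] [253.8  58. ]
dark [503 100   9  28 129] [507.2 113.8]
dark [229 176  15  14  76] [235.7 183. ]
side [  45  239   42   38 1207]
granite ((0.6014498472213745, 0.4532950818538666), (0.09381943941116333, 0.09219928830862045), 58.56344223022461)
dark [373 156  19  17 213] [382.  163.8]
dark [249 159  12  15 122] [254.3 166.5]
dark [333 194  27  19 398] [345.6 202.9]
dark [372 231  10  10  77] [376.6 235.6]
dark [222 247  53  63 988] [246.3 274.7]
dark [364 269  11  11  95] [368.8 273.7]
dark [ 28 358  33  26 181] [ 46.2 371.5]
dark [499 373  13  11  75] [506.8 379.8]
[[ 0.38192527  0.08053785  0.045     ]
 [ 0.63512109  0.18772205  0.045     ]
 [ 0.80805507 -0.23421873  0.045     ]
 [ 0.55172561 -0.33575279  0.045     ]]
0.2749483174220356 0.4004513254644487
0.4560045838052119 -1.181824364878037
0.2757062941485411 -2.764446219724838
0.4495887618974733 1.9580849391132098
ball [ 0.59157524 -0.17778903  0.32188521] 0.001914783134763175
[[0.4591048  0.04168916 0.055     ]
 [0.48249118 0.00079988 0.055     ]
 [0.6133769  0.06992514 0.055     ]
 [0.59155701 0.11265669 0.055     ]] [0.53663247 0.05626772 0.055     ]
0.047104738241979145 0.14801815644438174
```

View pics/b_side.png

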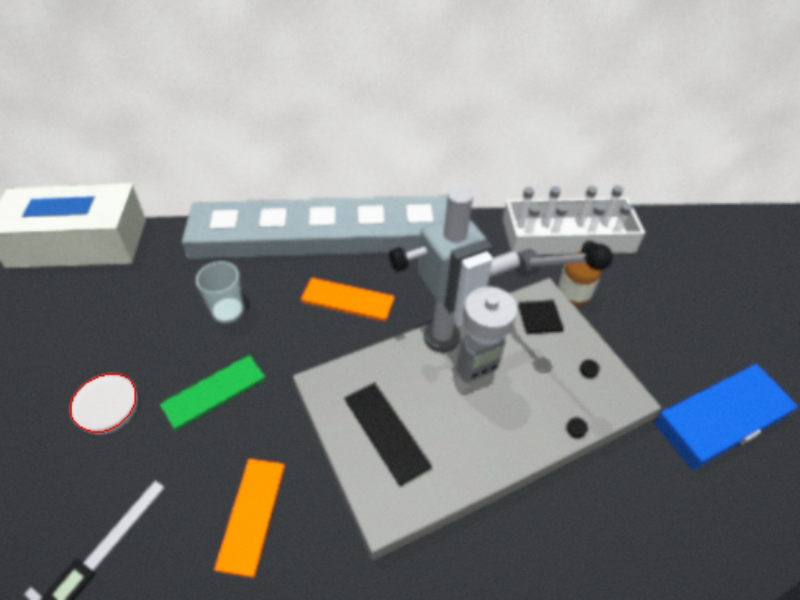

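```bash
cat >> h.py <<'E'
YAW=.39; C=np.array([.596,-.077])
def ST(x,y,z): 
    c,s=np.cos(YAW),np.sin(YAW); return np.array([C[0]+c*x-s*y,C[1]+s*x+c*y,z])
FOOT=ST(.01,0,0)[:2]
def down(a,sgn=1): # jaws along dir a+90deg; camera toward -a for sgn=1
    z=sgn*np.array([-np.sin(a),np.cos(a),0]);x=np.array([0,0,-1.]);return np.c_[x,np.cross(z,x),z]
E
python3 - <<'E'
from h import *
print(sense()['joint_pos'],FOOT)
u=np.array([np.cos(.487),np.sin(.487)])
sl=np.array([.536,.056])
for P in [np.r_[sl-.06*u,.2],np.r_[sl-.06*u,.076],np.r_[FOOT-.105*u,.076]]:
  for s in(1,-1): print(P,s,inverse_kinematics(P,down(.487,s)))
for P in [ST(-.0425,-.09,.331),ST(-.087,-.09,.203)]:
  for s in(1,-1): print(P,s,inverse_kinematics(P,down(YAW,s)))
E
```

```text
[ 1.15908669  0.46927378 -0.04857224  1.53338244  0.02408971  1.14099117
 -0.08233002] [ 0.60524909 -0.07319812]
[0.48297555 0.02792139 0.2       ] 1 [ 0.77764874  0.46259764 -1.1665081   1.99414386  0.5041017   1.01492058
  1.42736407]
[0.48297555 0.02792139 0.2       ] -1 [ 0.38022859  0.28100024 -0.61725372  2.01119306  0.20481416  0.90949534
 -1.4289538 ]
[0.48297555 0.02792139 0.076     ] 1 [ 0.72697443  0.75341346 -1.18124666  2.09395157  0.90021691  0.94040358
  1.08753925]
[0.48297555 0.02792139 0.076     ] -1 [ 0.24035326  0.45857227 -0.47518062  2.11731743  0.34615623  0.63963685
 -1.55737411]
[ 0.51245631 -0.12233568  0.076     ] 1 [ 0.98981881  0.81773429 -1.18290609  1.99712464  0.92540505  1.0073973
  1.39843935]
[ 0.51245631 -0.12233568  0.076     ] -1 [ 0.40756895  0.48755081 -0.32083805  2.02723337  0.242551    0.66251809
 -1.15446058]
[ 0.59090832 -0.17639982  0.331     ] 1 [ 0.99155521  0.57024684 -1.1747032   1.53860163  0.53102145  1.38871627
  1.73669891]
[ 0.59090832 -0.17639982  0.331     ] -1 [ 0.43647942  0.33641385 -0.28548339  1.56973862  0.09813385  1.24955487
 -1.04566144]
[ 0.54974987 -0.19331821  0.203     ] 1 [ 1.07074083  0.66212934 -1.17621905  1.77308657  0.66410733  1.17018924
  1.65027136]
[ 0.54974987 -0.19331821  0.203     ] -1 [ 0.48107246  0.38748754 -0.27786097  1.80478685  0.12628458  0.96655336
 -1.02992787]
```

```bash
python3 - <<'E'
from h import *
u=np.array([np.cos(.487),np.sin(.487)]); sl=np.array([.536,.056])
command_gripper(.065,30)
movep(np.r_[sl-.06*u,.33],down(.487))
s=sense();print(s['time_s'],s['position'],s['joint_pos'],s['finger_gap'])
move_l(np.r_[sl-.06*u,.17])
s=sense();p,d=camera('wrist');cv2.imwrite('pics/d_w.png',p[:,:,::-1])
T=np.eye(4);T[:3,:3]=s['tcp_rot'];T[:3,3]=s['position'];T=T@camera_params('wrist')['tool_from_camera'];np.savez('pics/d_w.npz',p=p,d=d,T=T)
p,d=camera('side');cv2.imwrite('pics/d_s.png',p[:,:,::-1])
print(s['time_s'],s['position'],s['finger_gap'])
E
```

```text
2.9667 [0.48321543 0.02694221 0.32981676] [ 0.8587672   0.25822847 -1.17095874  1.82656318  0.25277728  1.22331555
  1.6680613 ] 0.06498075967056915
4.1833 [0.48360867 0.02813307 0.17076622] 0.06479069247625761
```

View pics/d_w.png

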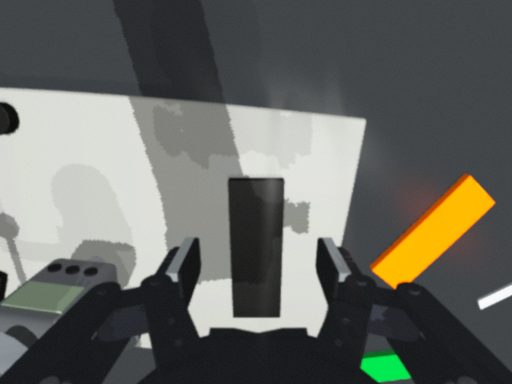

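View pics/d_s.png

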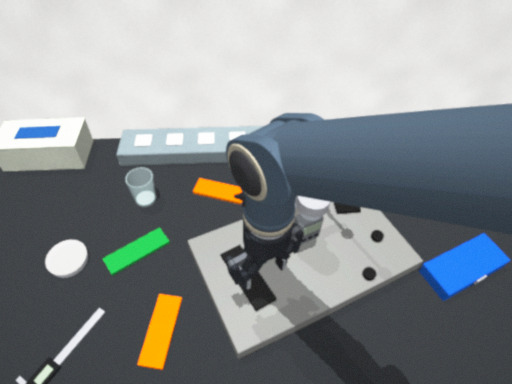

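```bash
python3 - <<'E'
from h import *
move_l(sense()['position']+[0,0,.05])
q=[.38022859,.28100024,-.61725372,2.01119306,.20481416,.90949534,-1.4289538+np.pi]
move_joints(q)
s=sense();print(s['time_s'],s['position'],s['tcp_rot'].round(3),s['joint_pos'])
p,d=camera('side');cv2.imwrite('pics/e_s.png',p[:,:,::-1])
p,d=camera('scene');cv2.imwrite('pics/e_c.png',p[:,:,::-1])
u=np.array([np.cos(.487),np.sin(.487)])
sl=np.array([.536,.056])
for P in [np.r_[sl-.06*u,.076],np.r_[FOOT-.105*u,.076],ST(-.0425,-.09,.331)]:
  print(inverse_kinematics(P,down(.487)))
E
```

```text
5.3 [0.48237738 0.02842071 0.1993201 ] [[-0.002 -0.883 -0.469]
 [-0.001 -0.469  0.883]
 [-1.     0.002  0.   ]] [ 0.37925602  0.28188176 -0.61787898  2.01212142  0.20578515  0.90971167
  1.71167072]
[ 0.28303629  0.46930734 -0.52925834  2.11500568  0.38660941  0.65053886
  1.54670906]
[ 0.52268588  0.5116493  -0.46960183  2.02061647  0.35627409  0.68833605
  1.884028  ]
[ 0.62206774  0.3704986  -0.54222118  1.55847994  0.19705509  1.26752777
  2.10862581]
```

View pics/e_s.png

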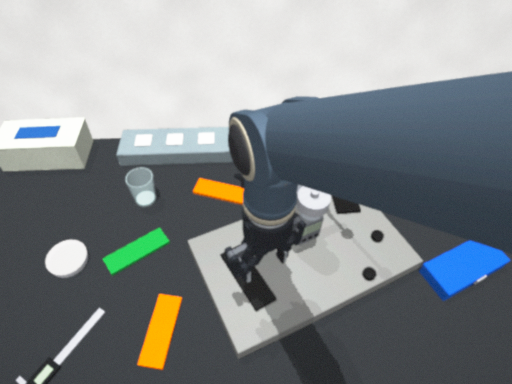

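View pics/e_c.png

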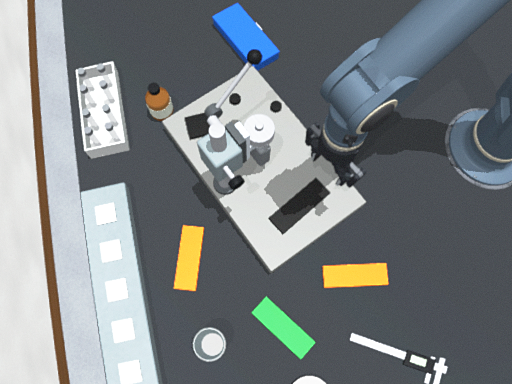

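```bash
python3 - <<'E'
from h import *
u=np.array([np.cos(.487),np.sin(.487)]); sl=np.array([.536,.056]);g=sl-.06*u
movep(np.r_[g,.13],down(.487))
move_l(np.r_[g,.085],feed=.06)
r=move_l(np.r_[g,.060],feed=.02,until_force=3)
s=sense();print(r,s['time_s'],s['position'],s['wrist_force'],s['finger_gap'])
p,d=camera('wrist');cv2.imwrite('pics/f_w.png',p[:,:,::-1])
E
```

```text
True 7.6583 [0.48288552 0.02788666 0.0637266 ] [-0.41175612  0.64367633  5.66800048] 0.06484165161414292
```

View pics/f_w.png

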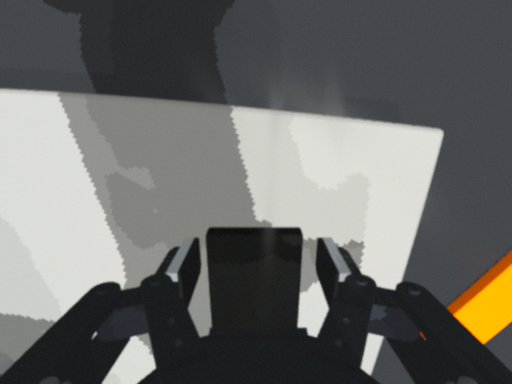

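```bash
python3 - <<'E'
from h import *
s=sense();P=np.array(s['position']);P[2]=.0695
move_l(P,feed=.03)
command_gripper(.045,30)
s=sense();print(s['time_s'],s['position'],s['wrist_force'],s['finger_gap'])
p,d=camera('wrist');cv2.imwrite('pics/g_w.png',p[:,:,::-1])
E
```

```text
8.35 [0.48288419 0.02776116 0.06962343] [-0.86821837 -0.1736621   4.61787065] 0.04924755723731223
```

View pics/g_w.png

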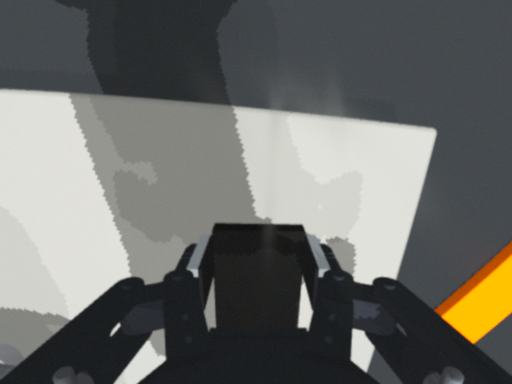

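```bash
python3 - <<'E'
from h import *
u=np.array([np.cos(.487),np.sin(.487)])
P=np.array(sense()['position']);G=np.r_[FOOT-.105*u,P[2]]
move_l((P+G)/2,feed=.05);s=sense();print(s['wrist_force'],s['finger_gap'],s['position'])
move_l(G,feed=.05);s=sense();print(s['time_s'],s['wrist_force'],s['finger_gap'],s['position'])
for n in('side','scene','wrist'):
  p,d=camera(n);cv2.imwrite(f'pics/h_{n}.png',p[:,:,::-1])
E
```

```text
[0.04275844 0.61532546 3.95878667] 0.048770726706236917 [ 0.49766185 -0.04731993  0.06962802]
11.7667 [-0.47378905 -0.27184328  3.77572046] 0.04885071384209045 [ 0.51252732 -0.12293664  0.06964696]
```

View pics/h_scene.png

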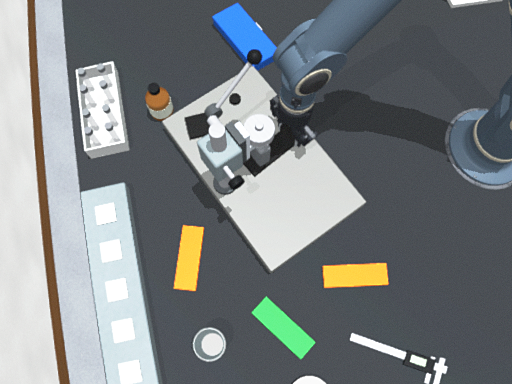

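View pics/h_wrist.png

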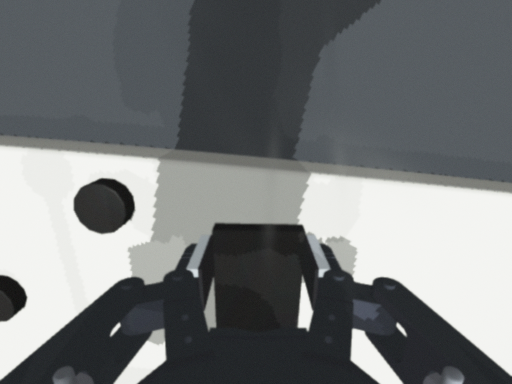

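```bash
python3 - <<'E'
from h import *
command_gripper(.062,30)
P=np.array(sense()['position'])
move_l(P+[0,0,.05],feed=.05)
move_l(P+[-.02,-.01,.30],feed=.15)
Q=ST(-.0425,-.09,.45)+[-.1,-.12,0]
try: movep(Q,down(YAW))
except Exception as e: print(repr(e))
s=sense();print(s['time_s'],s['position'],s['joint_pos'],s['wrist_force'])
for n in('side','scene'):
  p,d=camera(n);cv2.imwrite(f'pics/i_{n}.png',p[:,:,::-1]);np.savez(f'pics/i_{n}.npz',p=p,d=d)
i=cv2.imread('pics/i_side.png');cv2.imwrite('pics/i_sz.png',cv2.resize(i[130:370,170:440],None,fx=2.4,fy=2.4,interpolation=2))
E
```

```text
15.925 [ 0.49124258 -0.29433381  0.44902937] [ 0.87318129  0.23514039 -0.51205634  1.46176517  0.11319715  1.47638611
  2.32557474] [-0.00117594  1.11853192  0.56882873]
```

View pics/i_sz.png

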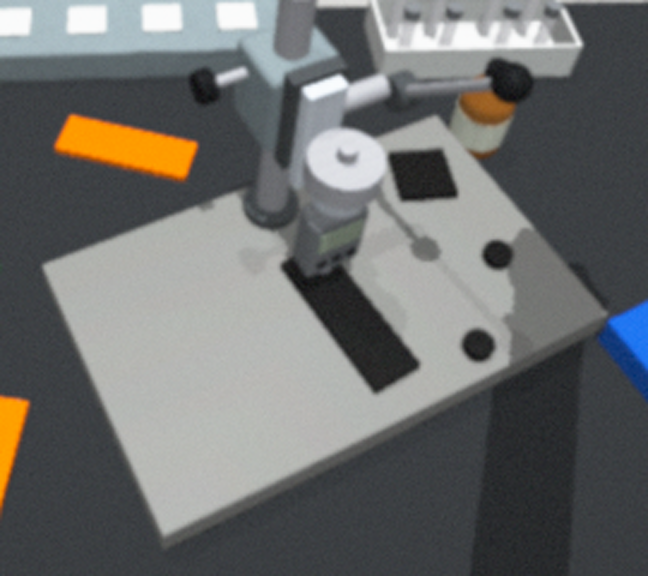

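View pics/i_scene.png

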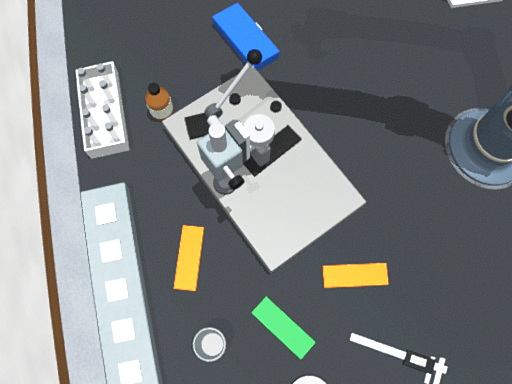

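```bash
python3 - <<'E'
from h import *
print('side',onz('side',[(314.2,197.9)],.241),'scene',onz('scene',[(259.4,127)],.241),FOOT)
print(tri((259.4,127),(314.2,197.9)))
# slab
for n in('side','scene'):
    p=np.load(f'pics/i_{n}.npz')['p'];m=(p.max(2)<50).astype(np.uint8)
    x,y=((300,260) if n=='side' else (285,145))
    k,l,st,ce=cv2.connectedComponentsWithStats(m);j=l[int((345 if n=='side' else 0)/2.4+170),int(0)] if 0 else None
    c=[(i,st[i],ce[i].round(1)) for i in range(1,k) if 300<st[i,4]<5000];print(n,c)
i=cv2.imread('pics/i_scene.png');cv2.imwrite('pics/i_cz.png',cv2.resize(i[90:200,200:340],None,fx=5,fy=5,interpolation=2))
E
```

```text
side [[ 0.58777063 -0.07159144  0.241     ]] scene [[ 0.60503653 -0.06921923  0.241     ]] [ 0.60524909 -0.07319812]
(array([ 0.60255257, -0.07725197,  0.22303341]), np.float64(0.0011435897846834068))
side [(1, array([485, 107,  27,  61, 877], dtype=int32), array([499.4, 139.4])), (15, array([333, 193,  27,  20, 408], dtype=int32), array([345.6, 202.8])), (21, array([ 288,  238,   56,   55, 1117], dtype=int32), array([317.3, 264.9])), (25, array([ 363,  272,   50,  112, 3770], dtype=int32), array([389.5, 334. ]))]
scene []
```

View pics/i_cz.png

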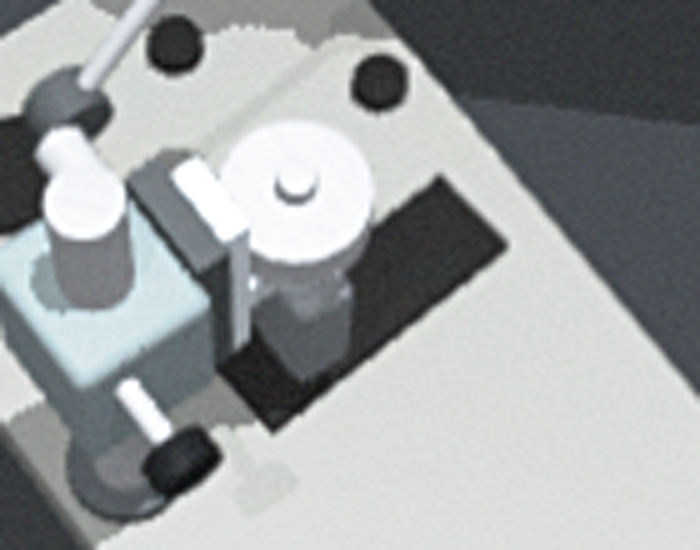

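```bash
python3 - <<'E'
from h import *
i=cv2.imread('pics/i_side.png');cv2.imwrite('pics/i_s2.png',cv2.resize(i[170:310,270:370],None,fx=4.2,fy=4.2,interpolation=2))
print(onz('scene',[(259.4,128.4)],.241))
q=onz('scene',[(200+508/5,90+243/5),(200+440/5,90+176/5),(200+272/5,90+432/5)],.055);print(q)
c=(q[1]+q[2])/2;print('slab c',c,np.linalg.norm(q[0]-q[1]),np.linalg.norm(q[0]-q[2]))
d=q[2]-q[0];a=np.arctan2(d[1],d[0]);print(a)
for F in(FOOT,onz('scene',[(259.4,128.4)],.241)[0,:2]):
  e=F-c[:2];print(np.cos(a)*e[0]+np.sin(a)*e[1],-np.sin(a)*e[0]+np.cos(a)*e[1])
print(proj('side',[np.r_[FOOT,.241],np.r_[FOOT,.255],np.r_[FOOT,.055]]))
E
```

```text
[[ 0.60576112 -0.06621143  0.241     ]]
[[ 0.48782926 -0.10550854  0.055     ]
 [ 0.5107989  -0.14781493  0.055     ]
 [ 0.62165013 -0.03646574  0.055     ]]
slab c [ 0.56622452 -0.09214034  0.055     ] 0.04813975336639097 0.15058198200485196
0.4763137156585386
0.04336592156970781 -0.0010592292562417865
0.04702439462111821 0.0049150085618286585
[[313.49726103 190.63158205]
 [314.58941616 185.69972193]
 [301.50943756 244.26734942]]
```

View pics/i_s2.png

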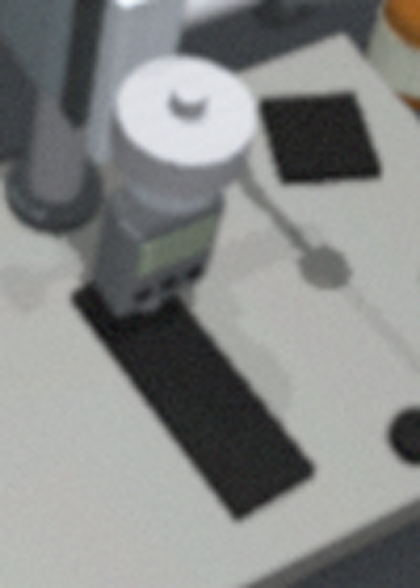

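```bash
python3 - <<'E'
from h import *
command_gripper(.055,20)
B=np.array([.5914,-.1773])
movep(np.r_[B,.44],down(YAW))
s=sense();p,d=camera('wrist');cv2.imwrite('pics/j_w.png',p[:,:,::-1])
print(s['time_s'],s['position'],s['joint_pos'],s['wrist_force'])
E
```

```text
16.9333 [ 0.591542   -0.17713191  0.4397557 ] [ 0.64008671  0.33163159 -0.58039461  1.37364812  0.18056409  1.48947571
  2.03170469] [-0.11853495 -1.0495522   1.06910921]
```

View pics/j_w.png

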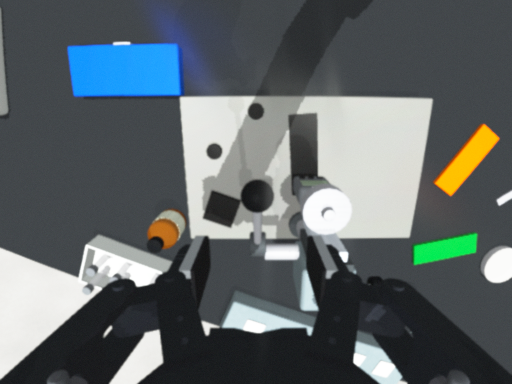

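```bash
python3 - <<'E'
from h import *
B=np.array([.5914,-.1773])
r=move_l(np.r_[B,.327],feed=.07,until_force=6)
s=sense();print(r,s['time_s'],s['position'],s['wrist_force'])
p,d=camera('wrist');cv2.imwrite('pics/k_w.png',p[:,:,::-1])
p,d=camera('side');cv2.imwrite('pics/k_s.png',p[:,:,::-1])
if not r:
  command_gripper(.020,20)
  s=sense();print(s['time_s'],s['position'],s['wrist_force'],s['finger_gap'])
E
```

```text
False 18.75 [ 0.59163363 -0.17727729  0.32746222] [-0.40626702 -0.07304064  0.24513545]
19.2 [ 0.59170184 -0.1780286   0.32734868] [ 0.44914915 -1.24037804  1.3295428 ] 0.0287114718418463
```

View pics/k_w.png

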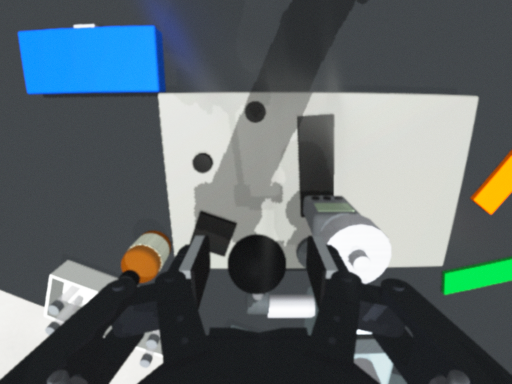

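View pics/k_s.png

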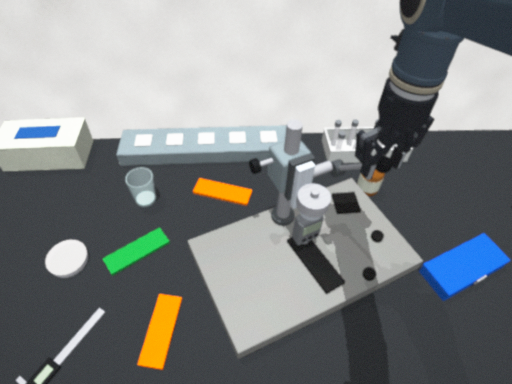

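```bash
python3 - <<'E'
from h import *
P0=np.array(sense()['position']);e=np.array([np.cos(YAW),np.sin(YAW),0])
for th in list(np.arange(.1,.61,.1))+[.66,.70,.74,.78,.82,.86,.90,.92]:
    d=.15*((np.cos(.8)-np.cos(.8-th))*e+np.array([0,0,np.sin(.8-th)-np.sin(.8)]))
    move_l(P0+d,feed=.05 if th<.65 else .025)
    s=sense();print(round(th,2),round(s['time_s'],2),s['wrist_force'].round(2),round(s['finger_gap'],4),(s['position']-P0-d).round(4))
    if np.linalg.norm(s['wrist_force'])>25: print('STOP');break
sleep(.8)
for n in('side','scene','wrist'):
  p,d=camera(n);cv2.imwrite(f'pics/l_{n}.png',p[:,:,::-1])
i=cv2.imread('pics/l_side.png');cv2.imwrite('pics/l_sz.png',cv2.resize(i[130:310,240:440],None,fx=3.2,fy=3.2,interpolation=2))
s=sense();print(s['time_s'],s['wrist_force'],s['qd'].round(3))
E
```

```text
0.1 19.64 [ 1.68 -1.7   2.29] 0.0286 [-0.0001 -0.0001 -0.0001]
0.2 20.09 [ 1.86 -1.32  2.45] 0.0285 [-0.     -0.     -0.0001]
0.3 20.54 [ 1.87 -1.28  3.23] 0.0288 [-0.     -0.0001 -0.0001]
0.4 20.99 [ 1.43 -0.74  3.81] 0.0285 [-0.     -0.0001 -0.0001]
0.5 21.44 [ 1.42 -1.87  2.88] 0.0287 [-0.     -0.0001  0.    ]
0.6 21.89 [ 1.26 -1.73  2.93] 0.0284 [-0.     -0.0001  0.    ]
0.66 22.4 [ 0.44 -3.01  4.26] 0.0283 [-0.0001 -0.0001 -0.0001]
0.7 22.79 [ 0.51 -3.3   3.44] 0.0285 [-0.0001 -0.0001 -0.0001]
0.74 23.18 [ 0.55 -2.06  5.03] 0.0284 [-0.     -0.0001  0.0001]
0.78 23.57 [-0.76 -2.74  5.6 ] 0.0289 [ 0.0001 -0.0001  0.0002]
0.82 23.97 [-1.34 -3.1   6.39] 0.0284 [ 0.0001 -0.      0.0003]
0.86 24.36 [ 0.   -3.93  6.08] 0.0287 [ 0.0001 -0.      0.0003]
0.9 24.75 [-0.96 -2.76  5.19] 0.0285 [ 0.0001 -0.0001  0.0003]
0.92 25.02 [-1.07 -3.8   5.17] 0.0288 [ 0.0001 -0.      0.0003]
25.9667 [-0.41712438 -2.88994428  6.47766254] [-0.    -0.    -0.    -0.     0.001  0.001 -0.001]
```

View pics/l_sz.png

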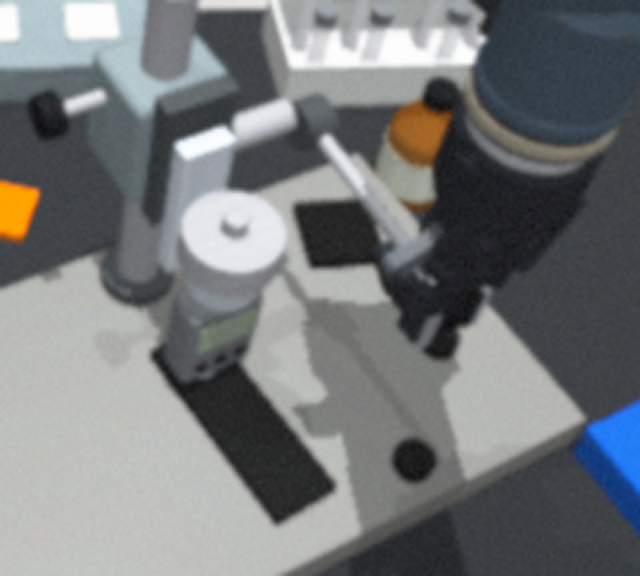

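View pics/l_wrist.png

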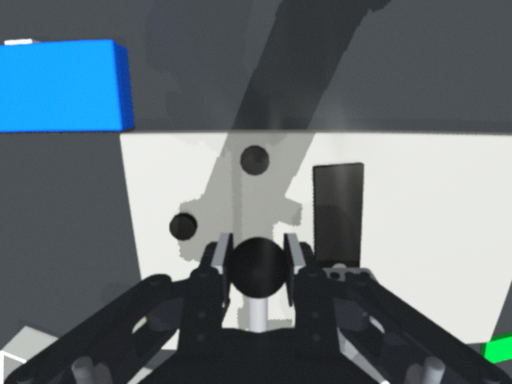

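View pics/l_scene.png

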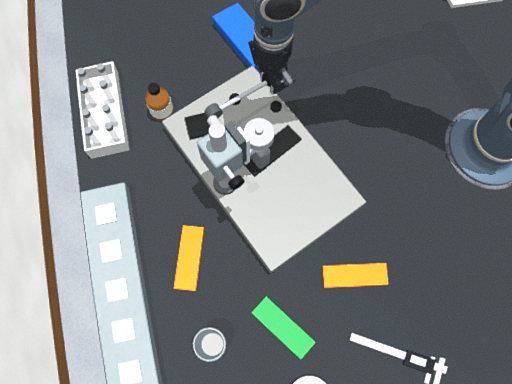

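```bash
python3 - <<'E'
from h import *
s=sense();print(s['time_s'],s['position'],s['wrist_force'],s['finger_gap'])
finish_job()
E
```

```text
25.9667 [ 0.55070296 -0.1949616   0.20224992] [-0.41712438 -2.88994428  6.47766254] 0.028465477473955652
the job is handed in; nothing more can be done
```

The slab is under the gauge's foot and the lever is held down with the gauge floating. I handed the job in at 26.0 s of the 64 s allowed; the hand-in gave no verdict.

- **Slab:** I gripped the black slab by its robot-side end at low force and slid it flat over the granite, then let go. Afterwards the pictures put the foot about 45 mm along the slab from its centre. Across it, the foot was 1 to 5 mm off the centreline, where 13 mm is allowed.
- **Lever:** I gripped the ball and led it slowly along its arc to about 0.92 rad. The arm holds it still there. The wrist feels about 6.5 N upward, roughly what the return spring should give while the gauge floats.
- **Gauge:** The side picture shows the load weight has dropped about 17 mm, against 18 mm expected when the foot reaches the slab. The roughly 5 mm rise comes from the lever angle, as I could not measure the gap at the carrier directly.
- **Other pieces:** The square and both buttons look undisturbed in the last pictures, but I judged this by eye.

One check disagreed: the two cameras placed the top of the load weight about 15 to 18 mm lower than the given height. I may have marked the rim rather than the top. The sideways position of the foot from that measurement still agreed with the stand's pose to about 5 mm.

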